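# Hang the washed sink caddy on the drying rail

### The job

Lift the grey two-pocket sink caddy out of the washing-up basin and hang it to dry astride the bar of the drying rail on the drainer: upright, one pocket on each side, between the two posts. Let go only once its bridge rests on the bar. Leave the basin, the bowl in it, the mug and the tumbler where they are.

Things in the scene. Friction and masses are not known exactly. Their poses are not given: they have to be found in the camera images.
- caddy: Grey plastic caddy like an upside-down U, 84 (x) x 80 (y) x 118 (z) mm, 0.18 kg, upright in the basin. Origin: centre of underside. Along x: 24 mm pocket, 36 mm gap open below and at both y ends, 24 mm pocket; pockets 68 mm high. A bridge roofs the gap, its ridge 85 mm up; on it a handle bar along y, 16 mm thick, 76 mm long, z 100 to 118 mm. Half a turn about z makes no difference.
- caddy_handle (a point): Centre of the caddy's handle bar, 109 mm above the caddy's origin; axes as the caddy's.
- caddy_saddle (a point): Apex of the underside of the bridge, mid-length, 80 mm above the caddy's origin: this rests on the rail's bar; axes as the caddy's.
- rail: Fixed drying rail standing on the sink's drainer: one horizontal round steel bar 12 mm thick, 200 mm long along its y axis, on two round posts (16 mm) at its ends with foot discs 70 mm across; bar axis 150 mm above its feet. Origin under the middle of the bar, level with the feet.
- rail_mid (a point): Middle of the bar, on its axis; y along the bar, z up.
- basin: Round pale washing-up basin, open at the top, 340 mm across the rim, 130 mm high, floor 250 mm across and 5 mm thick, sides sloping outward. Origin: centre of its underside.
- bowl: Small round tub-like bowl, 97 mm across, 52 mm high, standing in the basin next to the caddy; stays there. Origin: centre of its underside.
- mug: Cream mug, 117 x 84 x 98 mm with its handle, standing on the worktop between the rail and the wall; a bystander. Origin: underside.
- tumbler: Clear drinking glass, 77 mm across, 94 mm high, standing beside the mug; a bystander. Origin: underside.

How it is judged (in metres and radians):
On the way, in this order (a step that is already met when the one before it is completed fails the run):
1. the caddy is lifted clear of the basin: its underside higher than the rim (140 mm above the worktop) (height (world z) of caddy above 0.14 m), for 0.1 s.
2. the fingers still hold the caddy when it is down on the bar: apex of the bridge within 22 mm of the bar's axis in height, gap over the bar (z of caddy_saddle in the frame of rail_mid between -0.01 and 0.022 m and x of caddy_saddle in the frame of rail_mid between -0.022 and 0.022 m and contact force between the fingers and caddy above 0.5 N), for 0.1 s.
At the end, for the whole second after the job is handed in: The caddy hangs at rest on the bar: the apex of its bridge at most 22 mm to either side of the bar's axis, -5 to 18 mm above it, within 55 mm of the bar's middle along the bar, its length within 0.35 rad of the bar's direction, its z axis within 0.35 rad of vertical (z of caddy_saddle in the frame of rail_mid between -0.005 and 0.018 m and x of caddy_saddle in the frame of rail_mid between -0.022 and 0.022 m and y of caddy_saddle in the frame of rail_mid between -0.055 and 0.055 m and angle between the y axis of caddy and the y axis of rail, either way round below 0.35 rad and angle between caddy's own z axis and vertical below 0.35 rad and contact force between caddy and rail above 0.3 N and linear speed of caddy below 0.03 m/s); the robot touches nothing.
It fails at once if the basin is shoved more than 40 mm (distance of basin from where it was at the start of the episode above 0.04 m).
It fails at once if the bowl is lifted or shoved more than 40 mm or tipped by more than 0.6 rad (distance of bowl from where it was at the start of the episode above 0.04 m or angle between bowl's own z axis and vertical above 0.6 rad).
It fails at once if the mug is shoved more than 30 mm or tipped by more than 0.5 rad (distance of mug from where it was at the start of the episode above 0.03 m or angle between mug's own z axis and vertical above 0.5 rad).
It fails at once if the tumbler is shoved more than 30 mm or tipped by more than 0.5 rad (distance of tumbler from where it was at the start of the episode above 0.03 m or angle between tumbler's own z axis and vertical above 0.5 rad).
It also fails if it takes over 48 s, if anything falls off the work surface, if the arm or the gripper's body presses on something with over 40 N, if the wrist force passes 120 N, or if a joint passes its speed limit or range.

### The arm

A 6-joint arm with a two-finger parallel gripper is mounted at the origin on a cart in front of the work surface, level with it; the furniture and walls round the work are solid. World frame = base frame: x ahead of the robot, y to its left, z up, the work surface at z = 0. Lengths are in m, angles in degrees, forces in N, time in s.
With the tool pointing down it reaches from about 0.25 to 0.8 m from the base axis. Payload 3.9 kg.
Tool frame: the origin (TCP) lies on the mounting face of the last link; the fingertips stand 173 mm ahead of it and the grasp point (between the pads) lies 155 mm ahead of it; z points along the fingers, y is the line along which they close (so a half turn about z gives the same grasp; the last joint's range is limited). The gripper opens to 85 mm and grips with 20 to 120 N. Pads are 22 mm wide; open, the fingers measure 114 mm over their backs; the gripper's body (76 mm by 85 mm) begins 54 mm behind the grasp point. The pads swing forward as they close: fully open they stand 13 mm farther back than shut.
Start: joints at [63.827, 14.897, -7.913, 67.191, 0, 90], TCP at [0.232, 0.471, 0.405] pointing down, gripper open.
Joint ranges: [-159.42, 159.42], [-47.68, 98.78], [-73.54, 78.23], [-108.79, 121.32], [-90, 84.71], [-180, 180]. Speed limits (degrees/s): [147.25, 147.25, 180, 180, 180, 180].

### API

Orientations are given as a 3x3 rotation matrix whose columns are the frame's x, y, z axes.
In Python, from workcell import get_state, snapshot, sign_off gives the robot as it stands.
- The arm moves only by the shell command python3 -m creep 'ROWS' [FORCE]. ROWS is JSON, one flat list of numbers, 5 for each row, row after row: the shift along the tool's x, y, z in m, then the turn about the tool's z in rad, then the opening, from -1 (shut) to 1 (fully open). In form: [dx, dy, dz, twist, gripper, dx, dy, dz, twist, gripper, ...]. A call has exactly 10 rows; each row is the pose to reach, as a shift and turn from the pose commanded when the call began, along the tool's axes at that moment; what a row does not reach only later rows make up. A row lasts 1/8 s, in which the tool goes at most 62.5 mm and 10.7 degrees, less where a joint would pass 70% of its speed; a pose out of reach is approached as far as the arm can. A call with a gripper value outside its range is refused whole. The fingers move at their own pace and stop on an object; FORCE is the grip in N (left out, the last holds). Time passes only in rows, so rows that repeat a pose let the fingers close, or fill a call up. It gives the time, the measured TCP pose, the force, the opening and the grip force at its end, in the units of the state.
- get_state(): the state, without advancing time (a new reading comes with each control period).
- snapshot(name): name is "scene" or "top" or "wrist"; returns a dict with "frame" (480x640x3 uint8, red, green, blue), "z_map" (480x640 float32, m along the optical axis (not along the pixel's ray), 0 where there is no reading), "fx", "fy", "cx", "cy" (pixels), "dist_coeffs" ([k1, k2, p1, p2, k3] as OpenCV has them; the pictures are not rectified), "view" (4x4, takes a point from world to camera coordinates); the wrist camera has in their place "hand_eye" (4x4, takes a point from camera to tool coordinates, whose origin is the TCP and whose axes are the flange's). Camera axes: x right, y up, looking along -z (the intrinsics and any distortion apply to the point x, -y, -z); pixel columns grow to the right and rows downward; lengths in m; the calibration is good to about 2 mm. A picture is of the moment at which its call begins: read the wrist's pose just before it.
- sign_off(): hands the job in; it is judged then, once.
The state is a dict: "t": time; "joint_pos": joint angles; "dq": joint speeds; "joint_torque": joint torques, N m; "ee_pos": TCP position; "ee_rot": TCP orientation; "force": force on the tool from outside, world axes, zero at the start; "wrist_torque": the same for the moment, N m; "gripper_width": opening from 0.0 (shut) to 1.0 (fully open); "grasp_force": force on a finger pad.
Only numpy, scipy, OpenCV 4.12 (cv2) and the standard library are available. Lean on these libraries where they do the work, as an engineer would, in place of code of your own. Each camera call takes 0.05 s, during which the arm holds its last target. There are 200 camera calls.

## Working session

There is one attempt and no reset: what is moved stays moved. The work goes in short steps, Python scripts to look and compute and a shell command to move; the robot and the scene stay as the last step left them, time stands still between calls to the robot, and variables do not carry over. Pictures are saved under pics/ and viewed, at most 10 in all, crops included, and the job is handed in when it is done.

```bash
mkdir -p pics
cat > h.py <<'E'
import numpy as np, cv2
from workcell import get_state, snapshot
def cloud(name):
    st=get_state(); s=snapshot(name)
    z=s["z_map"].astype(float); H,W=z.shape
    K=np.array([[s["fx"],0,s["cx"]],[0,s["fy"],s["cy"]],[0,0,1.]])
    u,v=np.meshgrid(np.arange(W),np.arange(H))
    p=cv2.undistortPoints(np.stack([u,v],-1).reshape(-1,1,2).astype(float),K,np.array(s["dist_coeffs"],float)).reshape(H,W,2)
    c=np.stack([p[...,0]*z,-p[...,1]*z,-z,np.ones_like(z)],-1)
    if name=="wrist":
        T=np.eye(4);T[:3,:3]=st["ee_rot"];T[:3,3]=st["ee_pos"];M=T@np.array(s["hand_eye"])
    else: M=np.linalg.inv(np.array(s["view"]))
    P=(c@M.T)[...,:3]; P[z==0]=np.nan
    return s["frame"],P
def save(n,f): cv2.imwrite(n,f[...,::-1])
E
python3 - <<'E'
from h import *
st=get_state();print(st)
for n in("scene","top"):
    f,P=cloud(n);save(f"pics/{n}0.png",f);np.save(n+".npy",P)
E
```

```text
{'t': 0.0, 'joint_pos': array([ 6.38260443e+01,  1.49350066e+01, -7.98579011e+00,  6.71892528e+01,
        7.19600114e-04,  9.00002537e+01]), 'dq': array([ 0.03143281,  0.05685153, -0.06830747, -0.04324218, -0.02161429,
       -0.11124272]), 'joint_torque': array([ 1.56567097e-03, -4.05670345e+01,  2.53926086e+01,  1.86651468e-02,
       -2.56034843e-05, -2.42127939e-06]), 'ee_pos': array([0.23142443, 0.47086089, 0.40387101]), 'ee_rot': array([[-8.97457004e-01,  4.41101110e-01, -8.58499676e-04],
       [ 4.41101945e-01,  8.97455359e-01, -1.71823252e-03],
       [ 1.25508637e-05, -1.92072569e-03, -9.99998155e-01]]), 'force': array([-0.6199375 ,  0.11432503, -0.41748807]), 'wrist_torque': array([0.01583092, 0.00309248, 0.02382624]), 'grasp_force': 0.0, 'gripper_width': 0.9988756098602016}
```

View pics/scene0.png

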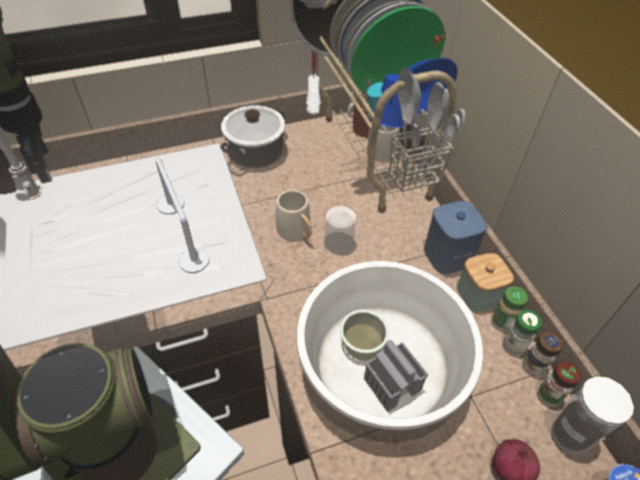

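View pics/top0.png

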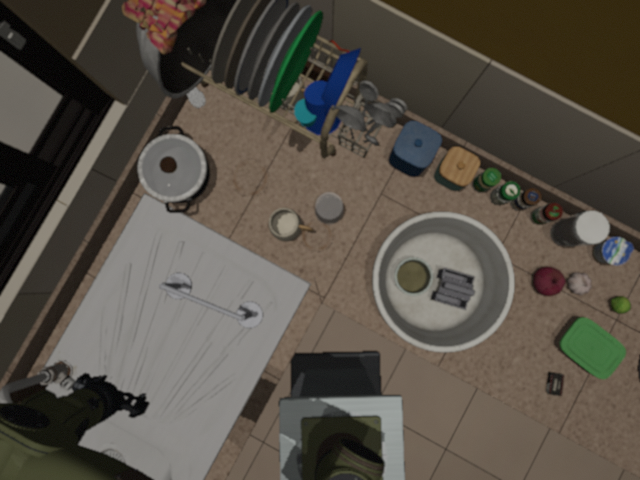

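The scene view has the caddy at about (396,375), the bowl at (365,335), and the rail bar running from (163,165) to (187,255). In the top view the caddy is at (454,288), the bowl at (412,276), and the bar runs from (165,288) to (248,317). Next I'll measure them.

Run:
```python
from h import *
P=np.load("top.npy");np.set_printoptions(precision=4,suppress=True)
def rep(nm,box,z0,z1,rect=False):
    u0,u1,v0,v1=box;q=P[v0:v1,u0:u1].reshape(-1,3);q=q[(q[:,2]>z0)&(q[:,2]<z1)]
    c=q.mean(0);d=np.linalg.eigh(np.cov((q-c)[:,:2].T))
    print(nm,len(q),c,"zmax",q[:,2].max(),"dir",d[1][:,1],np.degrees(np.arctan2(*d[1][::-1,1])))
    r=cv2.minAreaRect(q[:,:2].astype(np.float32)*1000);print("   rect mm",r)
for (u,v) in [(454,288),(445,270),(455,276),(470,292),(430,330),(230,310),(210,303),(412,276),(345,450)]: print(u,v,P[v,u])
rep("handle",(430,480,262,312),.1,.135)
rep("caddy",(430,480,262,312),.06,.135)
rep("bar",(155,270,265,335),.135,.17)
rep("feet",(155,270,265,335),-.01,.02)
rep("mug",(265,320,200,245),.05,.12)
rep("tumbler",(312,347,190,226),.05,.12)
rep("rim",(365,520,205,355),.12,.14)
rep("bowl",(395,432,255,297),.045,.07)
print("table",np.nanmedian(P[225:250,340:360,2]),"drainer",np.nanmedian(P[340:360,180:200,2]))
```

```text
454 288 [ 0.4263 -0.279   0.1248]
445 270 [ 0.4716 -0.2785  0.0359]
455 276 [ 0.4558 -0.3095  0.0101]
470 292 [ 0.4158 -0.3173  0.123 ]
430 330 [ 0.3187 -0.2367  0.0221]
230 310 [0.3817 0.2805 0.0001]
210 303 [0.406  0.3007 0.155 ]
412 276 [ 0.4585 -0.1959  0.0191]
345 450 [ 0.093  -0.003   0.2593]
handle 226 [ 0.4262 -0.2906  0.1225] zmax 0.13034071276579473 dir [0.3078 0.9514] 72.07098001907389
   rect mm ((425.8232727050781, -293.34454345703125), (77.04173278808594, 16.060813903808594), 71.97814178466797)
caddy 817 [ 0.4267 -0.2905  0.0927] zmax 0.13034071276579473 dir [0.4272 0.9041] 64.70754550743703
   rect mm ((430.6395568847656, -278.6286315917969), (110.8274154663086, 88.07984161376953), 72.23786163330078)
bar 492 [0.4102 0.32   0.1562] zmax 0.1672045948401122 dir [0.3977 0.9175] 66.566823787203
   rect mm ((410.8118896484375, 321.39080810546875), (214.66966247558594, 15.532546997070312), 66.7734375)
feet 7409 [0.4107 0.3244 0.0025] zmax 0.01984188627157879 dir [0.0009 1.    ] 89.95109904282826
   rect mm ((410.4976501464844, 327.3336486816406), (301.37353515625, 180.6378784
[... 231 characters left out ...]
34375)
tumbler 661 [0.636  0.0175 0.091 ] zmax 0.10183957427355272 dir [-1.     -0.0072] -179.58763828761215
   rect mm ((637.6399536132812, 16.55286407470703), (68.52315521240234, 68.86943817138672), 86.77472686767578)
rim 3080 [ 0.44   -0.2578  0.1281] zmax 0.13989524482092897 dir [0.3101 0.9507] 71.93381161791838
   rect mm ((445.5979309082031, -253.07090759277344), (339.8693542480469, 335.8462829589844), 42.919647216796875)
bowl 310 [ 0.4593 -0.1957  0.0569] zmax 0.0668107477928328 dir [-0.9994 -0.0344] -178.0284619132764
   rect mm ((458.2250061035156, -192.4161376953125), (92.32542419433594, 96.1255874633789), 88.61148834228516)
table 4.512824279601091e-05 drainer 0.0010179430158878677
```

Every measurement agrees with the given sizes: handle top at z 0.123 and 77x16 mm, bar top at 0.156, and the table at 0. Next I'll move towards a point above the caddy.

```bash
cat > rel.py <<'E'
import sys;from h import *
# target TCP x y z, direction of tool y (deg)
x,y,z,a=map(float,sys.argv[1:]);s=get_state();R=s["ee_rot"]
d=R.T@(np.array([x,y,z])-s["ee_pos"]);a0=np.degrees(np.arctan2(R[1,1],R[0,1]))
t=(a0-a+180)%360-180
print("rel",d.round(4),"twist",np.radians(t).round(4),"t",s["t"],"j",s["joint_pos"].round(1),"pos",s["ee_pos"].round(4),"tilt",R[:,2].round(3))
E
python3 -m creep '[-0.02,-0.025,0,0.14,1, -0.05,-0.06,0,0.28,1, -0.075,-0.09,0,0.42,1, -0.1,-0.12,0,0.56,1, -0.13,-0.15,0,0.7,1, -0.155,-0.18,0,0.84,1, -0.18,-0.21,0,0.98,1, -0.21,-0.245,0,1.12,1, -0.235,-0.275,0,1.28,1, -0.255,-0.3,0,1.428,1]' 60
python3 rel.py 0.426 -0.292 0.404 -18
```

```text
t: 1.35
ee_pos: [0.328, 0.088, 0.4045]
ee_rot: [[0.314, 0.949, -0.0], [0.949, -0.314, -0.0], [-0.0, -0.0, -1.0]]
force: [-0.6, 0.4, -0.2]
gripper_width: 1.007
grasp_force: 0.0
rel [-0.3299  0.2125  0.0006] twist -0.0055 t 1.35 j [ 15.   -3.5 -29.1  64.4  -0.  123.3] pos [0.328  0.088  0.4045] tilt [-0. -0. -1.]
```

```bash
python3 -m creep '[-0.03,0.02,0,0,1, -0.07,0.045,0,0,1, -0.11,0.07,0,0,1, -0.15,0.095,0,0,1, -0.19,0.12,0,0,1, -0.23,0.145,0,0,1, -0.27,0.17,0,0,1, -0.3,0.195,0,-0.003,1, -0.32,0.207,0,-0.005,1, -0.33,0.2125,0,-0.005,1]'
python3 - <<'E'
from h import *
f,P=cloud("wrist");save("pics/w1.png",f)
q=P.reshape(-1,3);q=q[(q[:,2]>.108)&(q[:,2]<.13)&(np.hypot(q[:,0]-.426,q[:,1]+.291)<.07)]
print(len(q),q.mean(0),np.median(q[:,2]),cv2.minAreaRect(q[:,:2].astype(np.float32)*1000))
E
python3 rel.py 0.426 -0.292 0.269 -18
```

```text
t: 2.6
ee_pos: [0.4282, -0.2907, 0.4042]
ee_rot: [[0.305, 0.952, -0.001], [0.952, -0.305, 0.001], [0.001, -0.001, -1.0]]
force: [-0.3, 0.6, 0.5]
gripper_width: 1.002
grasp_force: 0.0
2729 [ 0.42591396 -0.28881817  0.12398776] 0.12436801165522321 ((424.9389343261719, -291.265625), (75.536865234375, 15.647214889526367), 72.38300323486328)
rel [-0.0014 -0.002   0.1353] twist 0.0043 t 2.65 j [-34.2  14.2  -8.9  66.9  -0.   73.6] pos [ 0.4284 -0.2913  0.4043] tilt [-0.001 -0.    -1.   ]
```

View pics/w1.png

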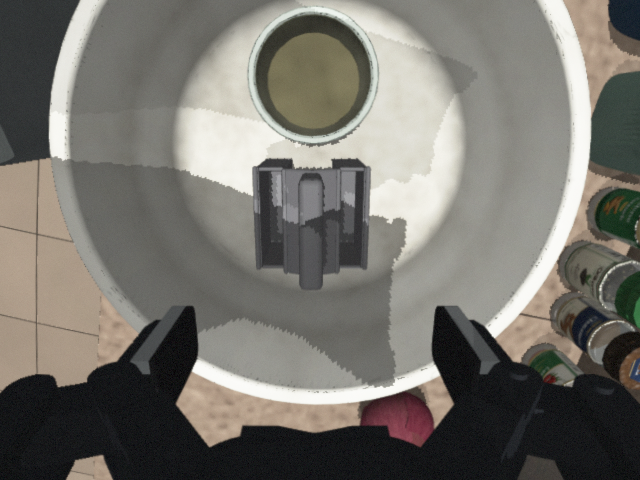

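The wrist view shows the caddy's handle running from (312,175) to (312,288), between the fingers. The bowl is above it at (313,75) and clear. The wrist fix (0.425,-0.291, 72.4°) agrees with the top camera, so I'll descend.

```bash
python3 -m creep '[0,-0.002,0.015,0,1, 0,-0.002,0.035,0,1, 0,-0.002,0.055,0,1, 0,-0.002,0.075,0,1, 0,-0.002,0.092,0,1, 0,-0.002,0.107,0,1, 0,-0.002,0.12,0,1, 0,-0.002,0.13,0,1, 0,-0.002,0.135,0,1, 0,-0.002,0.135,0,1]'
python3 -m creep '[0,0,0,0,-1, 0,0,0,0,-1, 0,0,0,0,-1, 0,0,0,0,-1, 0,0,0,0,-1, 0,0,0,0,-1, 0,0,0,0,-1, 0,0,0,0,-1, 0,0,0,0,-1, 0,0,0,0,-1]' 60
```

```text
t: 3.9
ee_pos: [0.4263, -0.2894, 0.2695]
ee_rot: [[0.304, 0.953, -0.0], [0.953, -0.304, 0.0], [0.0, -0.0, -1.0]]
force: [1.5, 0.9, -0.3]
gripper_width: 1.001
grasp_force: 0.0
t: 5.15
ee_pos: [0.4262, -0.2894, 0.2699]
ee_rot: [[0.304, 0.953, -0.0], [0.953, -0.304, -0.0], [-0.0, -0.0, -1.0]]
force: [-2.9, 0.5, 5.0]
gripper_width: 0.175
grasp_force: 59.5
```

Gripped at about 15 mm opening. Now lift.

```bash
python3 -m creep '[0,0,-0.01,0,-1, 0,0,-0.03,0,-1, 0,0,-0.055,0,-1, 0,0,-0.08,0,-1, 0,0,-0.105,0,-1, 0,0,-0.13,0,-1, 0,0,-0.155,0,-1, 0,0,-0.18,0,-1, 0,0,-0.2,0,-1, 0,0,-0.21,0,-1]'
python3 rel.py 0.38 0.0 0.48 -20
python3 - <<'E'
from h import *
f,P=cloud("scene");save("pics/s2.png",f)
E
```

```text
t: 6.4
ee_pos: [0.4267, -0.2895, 0.4809]
ee_rot: [[0.304, 0.953, 0.002], [0.953, -0.304, -0.001], [-0.0, 0.002, -1.0]]
force: [-0.4, -0.5, -2.7]
gripper_width: 0.175
grasp_force: 58.7
rel [ 0.2616 -0.1325  0.0006] twist 0.0402 t 6.4 j [-34.2  12.7   0.5  77.6   0.   73.5] pos [ 0.4267 -0.2895  0.4809] tilt [ 0.002 -0.001 -1.   ]
```

View pics/s2.png

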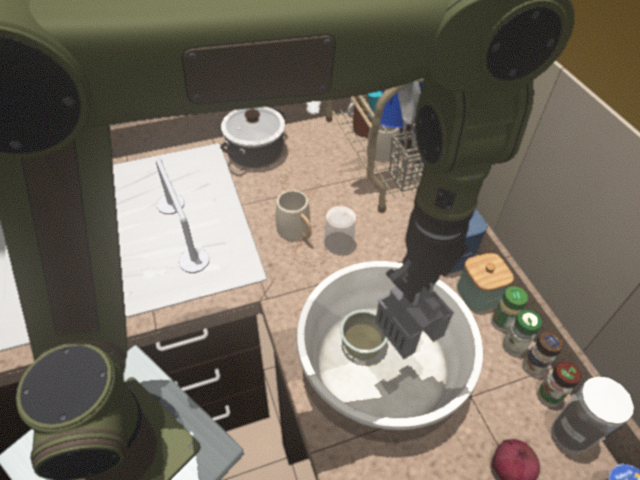

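The caddy is held upright above the basin at about (415,320), and the bowl is undisturbed at (365,335). Next I'll carry it over.

```bash
python3 -m creep '[0.012,-0.006,0,0.004,-1, 0.035,-0.018,0,0.01,-1, 0.065,-0.033,0,0.015,-1, 0.095,-0.048,0,0.02,-1, 0.125,-0.063,0,0.025,-1, 0.155,-0.078,0,0.03,-1, 0.185,-0.093,0,0.035,-1, 0.215,-0.108,0,0.04,-1, 0.245,-0.124,0,0.04,-1, 0.262,-0.1325,0,0.04,-1]'
python3 rel.py 0.4105 0.321 0.48 -23.3
```

```text
t: 7.7
ee_pos: [0.3783, 0.0022, 0.4786]
ee_rot: [[0.34, 0.94, -0.002], [0.94, -0.34, 0.001], [-0.0, -0.002, -1.0]]
force: [1.0, -1.0, -2.0]
gripper_width: 0.179
grasp_force: 58.7
rel [ 0.3107 -0.0782 -0.0012] twist 0.0594 t 7.7 j [  0.3  -1.  -15.6  75.5   0.  110.2] pos [0.3783 0.0022 0.4786] tilt [-0.002  0.001 -1.   ]
```

```bash
python3 -m creep '[0.015,-0.004,0,0.005,-1, 0.045,-0.011,0,0.01,-1, 0.08,-0.02,0,0.02,-1, 0.12,-0.03,0,0.03,-1, 0.16,-0.04,0,0.04,-1, 0.2,-0.05,0,0.045,-1, 0.24,-0.06,0,0.05,-1, 0.275,-0.069,0,0.055,-1, 0.3,-0.075,0,0.06,-1, 0.311,-0.078,0,0.06,-1]'
python3 -m creep '[0,0,0,0,-1, 0,0,0,0,-1, 0,0,0,0,-1, 0,0,0,0,-1, 0,0,0,0,-1, 0,0,0,0,-1, 0,0,0,0,-1, 0,0,0,0,-1, 0,0,0,0,-1, 0,0,0,0,-1]'
python3 rel.py 0.4105 0.321 0.345 -23.3
python3 - <<'E'
from h import *
f,P=cloud("wrist");save("pics/w3.png",f);np.save("w3.npy",P)
q=P.reshape(-1,3);q=q[(q[:,2]>.14)&(q[:,2]<.165)&(np.hypot(q[:,0]-.41,q[:,1]-.32)<.13)]
print("bar wrist",len(q),q.mean(0),cv2.minAreaRect(q[:,:2].astype(np.float32)*1000))
f,P=cloud("top")
q=P.reshape(-1,3);q=q[(np.hypot(q[:,0]-.41,q[:,1]-.32)<.13)]
b=q[(q[:,2]>.14)&(q[:,2]<.165)];print("bar top",len(b))
E
```

```text
t: 8.95
ee_pos: [0.412, 0.3206, 0.4783]
ee_rot: [[0.396, 0.918, -0.002], [0.918, -0.396, -0.001], [-0.002, -0.001, -1.0]]
force: [0.1, -0.6, -1.3]
gripper_width: 0.176
grasp_force: 58.7
t: 10.2
ee_pos: [0.4129, 0.3194, 0.4797]
ee_rot: [[0.398, 0.918, -0.0], [0.918, -0.398, -0.0], [-0.0, 0.0, -1.0]]
force: [-0.0, 0.0, -1.9]
gripper_width: 0.175
grasp_force: 58.7
rel [ 0.0005 -0.0028  0.1347] twist -0.0023 t 10.2 j [ 37.7  13.5   1.3  77.8  -0.  151.2] pos [0.4129 0.3194 0.4797] tilt [-0. -0. -1.]
bar wrist 2567 [0.43265226 0.37588408 0.15794327] ((430.4024353027344, 373.50482177734375), (103.45660400390625, 15.958659172058105), 65.32315063476562)
bar top 215
```

View pics/w3.png

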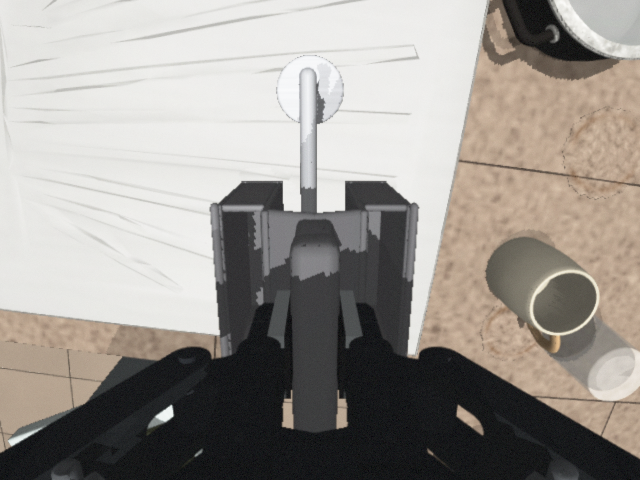

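The bar comes out of the gap at (309,190). The caddy's centreline is at about column 314, so the bar lines up with the gap to within about 4 mm. I'll correct by -3.5 mm in tool y and lower.

```bash
python3 -m creep '[0,-0.0035,0.005,0,-1, 0,-0.0035,0.02,0,-1, 0,-0.0035,0.035,0,-1, 0,-0.0035,0.052,0,-1, 0,-0.0035,0.07,0,-1, 0,-0.0035,0.087,0,-1, 0,-0.0035,0.102,0,-1, 0,-0.0035,0.115,0,-1, 0,-0.0035,0.125,0,-1, 0,-0.0035,0.13,0,-1]'
python3 -m creep '[0,0,0.001,0,-1, 0,0,0.002,0,-1, 0,0,0.003,0,-1, 0,0,0.004,0,-1, 0,0,0.005,0,-1, 0,0,0.006,0,-1, 0,0,0.007,0,-1, 0,0,0.008,0,-1, 0,0,0.008,0,-1, 0,0,0.008,0,-1]'
```

```text
t: 11.55
ee_pos: [0.4096, 0.3207, 0.3491]
ee_rot: [[0.398, 0.918, -0.0], [0.918, -0.398, -0.0], [-0.0, -0.0, -1.0]]
force: [0.3, -0.8, -1.0]
gripper_width: 0.175
grasp_force: 58.7
t: 12.8
ee_pos: [0.4096, 0.3207, 0.3425]
ee_rot: [[0.398, 0.918, 0.001], [0.918, -0.398, 0.0], [0.001, 0.0, -1.0]]
force: [-2.9, -2.1, 5.5]
gripper_width: 0.18
grasp_force: 59.7
```

It has touched down: the vertical force went from -1 to +5.5 N at the expected height. I'll check from the scene camera before releasing.

```bash
python3 - <<'E'
from h import *
f,P=cloud("scene");save("pics/s4.png",cv2.resize(f[90:330,60:380],None,fx=2,fy=2))
E
python3 -m creep '[0,0,0.001,0,-1, 0,0,0.001,0,-1, 0,0,0.001,0,-1, 0,0,0.001,0,-1, 0,0,0.001,0,-1, 0,0,0.001,0,-1, 0,0,0.001,0,-1, 0,0,0.001,0,-1, 0,0,0.001,0,-1, 0,0,0.001,0,-1]'
```

```text
t: 14.1
ee_pos: [0.4095, 0.3206, 0.3425]
ee_rot: [[0.398, 0.918, 0.001], [0.918, -0.398, 0.001], [0.001, 0.001, -1.0]]
force: [-3.2, -3.9, 10.8]
gripper_width: 0.175
grasp_force: 60.7
```

View pics/s4.png

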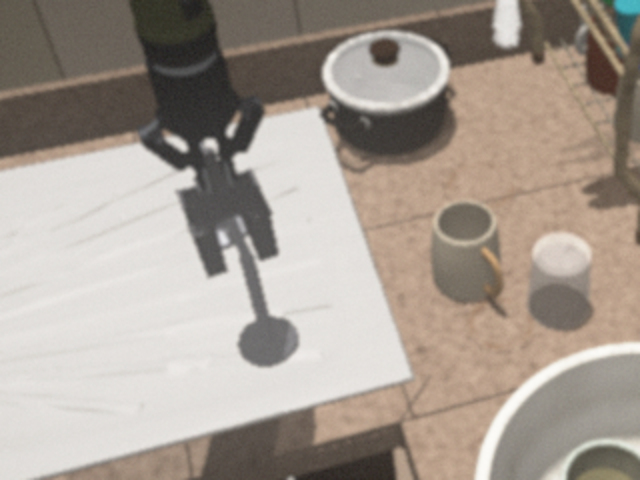

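The caddy sits astride the bar at (225,225) in this crop, with one pocket on each side of the bar, and the mug and tumbler are untouched. Now I'll release gently and retreat upward.

```bash
python3 -m creep '[0,0,-0.001,0,-0.6, 0,0,-0.001,0,-0.5, 0,0,-0.001,0,-0.4, 0,0,-0.001,0,-0.2, 0,0,-0.001,0,0, 0,0,-0.001,0,0.2, 0,0,-0.001,0,0.4, 0,0,-0.001,0,0.6, 0,0,-0.001,0,0.8, 0,0,-0.001,0,0.8]'
python3 -m creep '[0,0,0,0,0.8, 0,0,0,0,0.8, 0,0,-0.01,0,0.8, 0,0,-0.03,0,0.8, 0,0,-0.05,0,0.8, 0,0,-0.075,0,0.8, 0,0,-0.1,0,0.8, 0,0,-0.12,0,0.8, 0,0,-0.135,0,0.8, 0,0,-0.14,0,0.8]'
python3 - <<'E'
from h import *
f,P=cloud("wrist");save("pics/w5.png",f)
q=P.reshape(-1,3);d=np.hypot(q[:,0]-.41,q[:,1]-.32)
h=q[(q[:,2]>.178)&(q[:,2]<.215)&(d<.09)]
print("handle",len(h),h.mean(0),np.percentile(h[:,2],[50,98]),cv2.minAreaRect(h[:,:2].astype(np.float32)*1000))
E
```

```text
t: 15.35
ee_pos: [0.4097, 0.3208, 0.3417]
ee_rot: [[0.398, 0.918, -0.0], [0.918, -0.398, -0.0], [-0.0, -0.0, -1.0]]
force: [-0.3, -0.3, -0.5]
gripper_width: 0.904
grasp_force: 0.0
t: 16.6
ee_pos: [0.4098, 0.3209, 0.4834]
ee_rot: [[0.398, 0.918, 0.002], [0.918, -0.398, 0.002], [0.002, 0.001, -1.0]]
force: [0.4, -0.6, 0.6]
gripper_width: 0.9
grasp_force: 0.0
handle 2683 [0.41259004 0.32057267 0.19620417] [0.1968473 0.1986213] ((411.4512939453125, 317.8397216796875), (75.42546081542969, 16.73455810546875), 66.9526138305664)
```

View pics/w5.png

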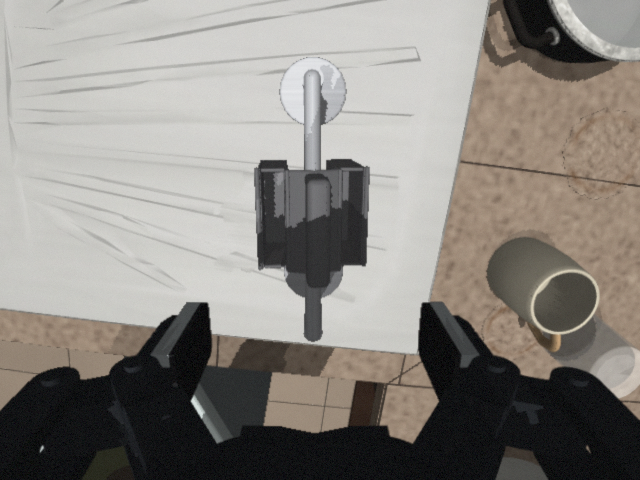

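The caddy hangs upright on the bar, from (318,175) to (318,285). Its handle top at z 0.197 is close to the 0.194 expected, its direction of 67° matches the bar, and the gripper is clear. I'll hand it in.

```bash
python3 -c "
from workcell import sign_off;print(sign_off())"
```

```text
the job is handed in; nothing more can be done
None
```

The caddy hangs upright astride the drying rail's bar, centred between the posts and released only after it rested on the bar; the job was handed in at about 17 s, but sign-off returned no verdict.

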